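# Shut the pigment mill and find the socket for its clamp nut

## Robot

A 6-joint arm with a two-finger parallel gripper is mounted at the origin on the work surface. World frame = base frame: x ahead of the robot, y to its left, z up, the work surface at z = 0. Lengths are in mm, angles in rad, forces in N, time in s.
With the tool pointing down it reaches from about 275 to 825 mm from the base axis. Payload 5.2 kg.
Tool frame: the origin (TCP) lies between the finger pads; the fingertips stand 22 mm ahead of it and the grasp point (between the pads) lies 3 mm ahead of it (r.tip_extent is the distance from the TCP to the fingertips, in mm); z points along the fingers, y is the line along which they close (so a half turn about z gives the same grasp; the last joint's range is limited). The gripper opens to 93 mm and grips with 3 to 60 N. Pads are 15 mm wide; open, the fingers measure 128 mm over their backs; the gripper's body (75 mm by 188 mm) begins 65 mm behind the grasp point.
Start: joints at [-0.203, 0.259, 1.535, -0, 1.348, -0.203], TCP at [550.004, 0.023, 209.053] pointing down, gripper open.
Joint ranges: [-3.14, 3.14], [-0.91, 2.08], [0.19, 2.58], [-1.22, 4.36], [0.22, 2.71], [-3.12, 3.12]. Speed limits (rad/s): [2.57, 2.57, 3.14, 3.14, 3.14, 3.14].

## Interface

Orientations are given as a rotation vector (axis times angle).
In Python, from rig import r, vision gives the robot as it stands.
- The arm moves only by the shell command python3 -m crank 'ROWS' [FORCE]. ROWS is JSON, one flat list of numbers, 7 for each row, row after row: the shift along the tool's x, y, z in m, then the turn, a rotation vector about the tool's x, y, z in rad, then the closure, from 0 (fully open) to 1 (shut). A call has exactly 10 rows; each row is the pose to reach, as a shift and turn from the pose commanded when the call began, along the tool's axes at that moment; what a row does not reach only later rows make up. A row lasts 1/12 s, in which the tool goes at most 41.7 mm and 7.16 degrees, less where a joint would pass 70% of its speed; a pose out of reach is approached as far as the arm can. A call with a gripper value outside its range is refused whole. The fingers move at their own pace and stop on an object; FORCE is the grip in N (left out, the last holds). Time passes only in rows, so rows that repeat a pose let the fingers close, or fill a call up. It gives the time, the measured TCP pose, the force, the opening and the grip force at its end, in the units of the state.
- r.read_state(): the state, without advancing time (a new reading comes with each control period).
- vision.get_image(name): name is "scene" or "side" or "wrist"; returns the picture (420x560x3 uint8, red, green, blue); there is no depth.
- vision.camera_params(name): a dict with "fov_y" (degrees; the focal length in pixels is half the picture's height over the tangent of half this angle, whatever the lens; pixels are square), "cx", "cy" (the principal point, pixels), "R" (3x3) and "t" (3): a world point X has camera coordinates R X + t. Camera axes: x right, y down, z forward; pixel columns grow to the right and rows downward; lengths in mm; the calibration is good to about 2 mm. A picture is of the moment at which its call begins: read the wrist's pose just before it. camera_params takes no time and is no camera call; for the wrist camera it gives the pose at the moment of the call.
- r.finish_job(): hands the job in; it is judged then, once.
The state is a dict: "time": time; "q": joint angles; "qvel": joint speeds; "joint_torque": joint torques, N m; "position": TCP position; "orientation": TCP orientation; "wrist_force": force on the tool from outside, world axes, zero at the start; "wrist_torque": the same for the moment, N m; "width": finger opening in mm; "grasp_force": force on a finger pad.
Only numpy, scipy, OpenCV 4.12 (cv2) and the standard library are available. Lean on these libraries where they do the work, as an engineer would, in place of code of your own. Each camera call takes 0.05 s, during which the arm holds its last target. There are 200 camera calls.

## Task

The jar is loaded in the pigment mill: push the mill's lid fully shut, then try the three sockets on the clamp nut until you find the one that goes over it, standing any that does not fit back upright on the bench. Finish holding the right socket by its adapter, still gripped and seated fully down on the nut, and do not let go; leave the jars, bowl, spoon and muller where they are.

Things in the scene. Friction and masses are not known exactly. Their poses are not given: they have to be found in the camera images.
- mill: grey shaker mill fixed to the bench: a clamp box 180 x 180 mm, 70 mm tall, holding a loaded jar that stays below the rim, and beyond it (+x) a motor housing 120 x 160 mm, 85 mm tall, reaching 228 mm from the origin. Origin: under the centre of the clamp box, at bench level; x points from the lid's free edge to hinge and motor
- lid (a joint): angle of the mill's hinged aluminium lid: 0 = shut on the box rim, 1.3 = widest open; starts 0.55 to 1.0. A stiff hinge (0.4 N m friction) keeps it at any angle; push its outer face down to shut it, 2 to 5 N. Lid plate 180 x 180 x 10 mm plus a tab 60 mm wide, 22 mm long, at the free edge
- lid_hinge (a point): point on the lid's hinge axis, 90 mm in +x from the centre of the clamp box, 70 mm above the bench; turns with the lid: its x axis lies in the lid's underside and points from the free edge to the hinge, y along the hinge axis, z out of the lid's top face
- lid_push (a point): point on the lid's top face, clear of the nut, to push the lid shut: 155 mm from the hinge axis, 25 mm inside the free edge, on the mid line; with the lid shut it is 80 mm above the bench. Axes as lid_hinge
- nut (a point): dark steel hexagonal clamp nut fixed in the middle of the lid, on a washer 48 mm across: 24 mm across flats, flats facing its +x and -x, 16 mm tall, top 3 mm chamfered to 19 mm diameter; it does not turn. This point: centre of its underside, on the washer, 84 mm above the bench with the lid shut; z out of the lid, x to the hinge. A fully seated socket has its origin here
- socket_1: steel socket, mouth down: round head 38 mm across, 36 mm tall, then a dark 20 mm square adapter to 85 mm. 0.15 to 0.31 kg. Origin: centre of the mouth plane; z up the axis. Hex bore 20 mm deep, flats facing +x and -x; adapter flats face +-x and +-y. The three look alike: one bore (26 mm across flats) fits the nut, two are too small and stop on its top; try to find out
- socket_2: steel socket, mouth down: round head 38 mm across, 36 mm tall, then a dark 20 mm square adapter to 85 mm. 0.15 to 0.31 kg. Origin: centre of the mouth plane; z up the axis. Hex bore 20 mm deep, flats facing +x and -x; adapter flats face +-x and +-y. The three look alike: one bore (26 mm across flats) fits the nut, two are too small and stop on its top; try to find out
- socket_3: steel socket, mouth down: round head 38 mm across, 36 mm tall, then a dark 20 mm square adapter to 85 mm. 0.15 to 0.31 kg. Origin: centre of the mouth plane; z up the axis. Hex bore 20 mm deep, flats facing +x and -x; adapter flats face +-x and +-y. The three look alike: one bore (26 mm across flats) fits the nut, two are too small and stop on its top; try to find out
- jar_1: glass jar of pigment, 54 mm in diameter, 69 mm tall, white cap; a bystander, leave it where it is. Origin: centre of its underside
- jar_2: glass jar of pigment, 54 mm in diameter, 69 mm tall, white cap; a bystander, leave it where it is. Origin: centre of its underside
- jar_3: glass jar of pigment, 54 mm in diameter, 69 mm tall, white cap; a bystander, leave it where it is. Origin: centre of its underside
- bowl: white ceramic bowl, 100 mm across the rim, 42 mm tall; a bystander, leave it where it is. Origin: centre of its underside
- spoon: steel spoon 150 mm long lying flat, handle towards its -x; a bystander, leave it where it is. Origin: middle of its length, underside
- muller: green glass muller (hand grinder), 68 mm in diameter at the foot, 78 mm tall; a bystander, leave it where it is. Origin: centre of its underside

How it is judged:
By the outcome, as a careful person would: the job done as asked, in the order asked, and still so for the second after the job is handed in, while the arm keeps its last pose, push and grip.
It also fails if it takes over 72 s, if anything falls off the work surface, if the arm or the gripper's body presses on something with over 40 N, if the wrist force passes 120 N, or if a joint passes its speed limit or range.

## Working session

There is one attempt and no reset: what is moved stays moved. The work goes in short steps, Python scripts to look and compute and a shell command to move; the robot and the scene stay as the last step left them, time stands still between calls to the robot, and variables do not carry over. Pictures are saved under pics/ and viewed, at most 10 in all, crops included, and the job is handed in when it is done.

```bash
ls; mkdir -p pics; python3 - <<'E'
from rig import r, vision
import cv2,numpy as np
for n in ["scene","side"]:
    im=vision.get_image(n); cv2.imwrite(f"pics/{n}0.png",cv2.cvtColor(im,cv2.COLOR_RGB2BGR))
    p=vision.camera_params(n); print(n,p)
s=r.read_state(); print(s['position'],s['orientation'],s['wrist_force'],s['time'],r.tip_extent)
print(vision.camera_params("wrist"))
im=vision.get_image("wrist"); cv2.imwrite("pics/wrist0.png",cv2.cvtColor(im,cv2.COLOR_RGB2BGR))
E
```

```text
pics
scene {'fov_y': 56.36073043978414, 'cx': 276.61596616943024, 'cy': 214.09555810168553, 'R': array([[ 0.43930047,  0.89831221, -0.00709008],
       [ 0.78630628, -0.38831919, -0.48055244],
       [-0.43443934,  0.20553194, -0.87693733]]), 't': array([-290.95141447, -338.59092063, 1207.22462543])}
side {'fov_y': 56.552128920184856, 'cx': 281.51150214495544, 'cy': 209.7835681831319, 'R': array([[ 0.8490824 , -0.52822514, -0.00610587],
       [-0.30952903, -0.48811187, -0.8160506 ],
       [ 0.42807809,  0.69478414, -0.57794822]]), 't': array([-396.12827839,  258.4334454 ,  600.76577848])}
[5.49497578e+02 1.14703676e-01 2.08335049e+02] [-2.22052984e+00 -2.22049109e+00  1.40868000e-03] [ 0.25337377 -0.39305336  0.42295519] 0.1 22.0
{'fov_y': 71.48140034079333, 'cx': 281.10288347653574, 'cy': 205.83634945699995, 'R': array([[ 9.99998824e-01, -1.08235321e-04, -1.52951604e-03],
       [ 3.56556039e-04, -9.53747704e-01,  3.00608033e-01],
       [-1.49130882e-03, -3.00608225e-01, -9.53746544e-01]]), 't': array([-549.62858863,  -35.43618948,  392.85494823])}
```

View pics/scene0.png

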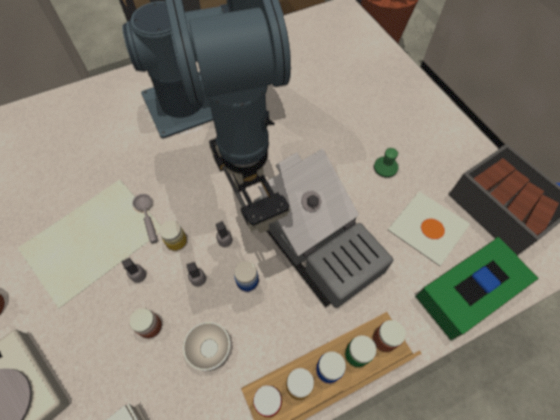

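View pics/side0.png

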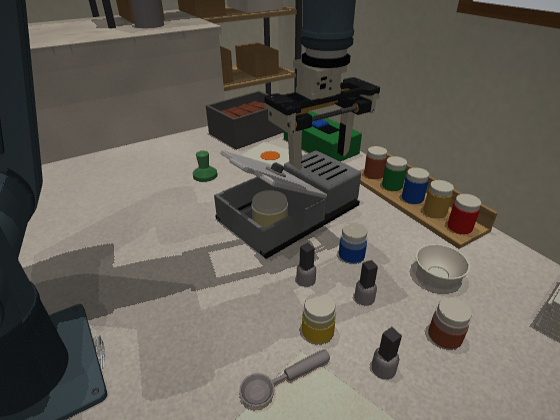

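The scene view shows sockets near (223,235), (196,274) and (133,270), with the mill box and open lid around (315,200). In the side view the same sockets are near (308,265), (367,282) and (387,353).

```bash
python3 - <<'E'
import cv2,numpy as np
a=cv2.imread("pics/scene0.png")[140:310,110:370]; b=cv2.imread("pics/side0.png")[130:390,200:420]
cv2.imwrite("pics/c1.png",cv2.resize(a,None,fx=3,fy=3,interpolation=cv2.INTER_CUBIC))
cv2.imwrite("pics/c2.png",cv2.resize(b,None,fx=2.3,fy=2.3,interpolation=cv2.INTER_CUBIC))
E
```

```text
(no output)
```

View pics/c1.png

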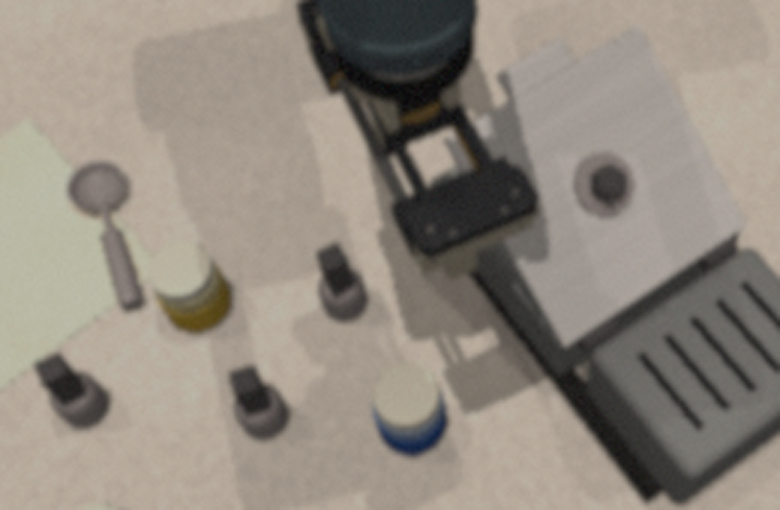

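View pics/c2.png

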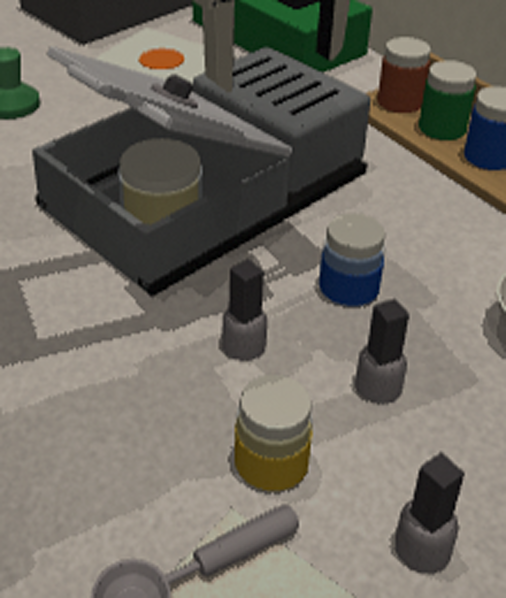

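The crops show adapter tops at scene crop (330,255), (243,377), (52,367) and side crop (246,267), (390,309), (441,464). Box rim corners in the side crop are at (37,152) and (150,230), and the nut is at scene crop (608,183), side crop (180,88).

```bash
cat > h.py <<'E'
import numpy as np,cv2
from rig import r,vision
from scipy.spatial.transform import Rotation as Rn
def ray(P,u,v,shape=(420,560)):
    f=210/np.tan(np.radians(P['fov_y']/2)); R=np.array(P['R']);t=np.array(P['t'])
    d=R.T@np.array([(u-P['cx'])/f,(v-P['cy'])/f,1]); return -R.T@t,d
def plane(P,u,v,z):
    o,d=ray(P,u,v); return o+d*(z-o[2])/d[2]
def tri(rs):
    A=np.zeros((3,3));b=np.zeros(3)
    for o,d in rs:
        d=d/np.linalg.norm(d);M=np.eye(3)-np.outer(d,d);A+=M;b+=M@o
    return np.linalg.solve(A,b)
def proj(P,X):
    f=210/np.tan(np.radians(P['fov_y']/2)); c=P['R']@np.array(X)+P['t']; return np.array([P['cx'],P['cy']])+f*c[:2]/c[2]
SC=vision.camera_params("scene");SI=vision.camera_params("side")
E
python3 - <<'E'
from h import *
np.set_printoptions(precision=1,suppress=True)
sc=lambda u,v:(110+u/3,140+v/3); si=lambda u,v:(200+u/2.3,130+v/2.3)
for n,a,b in [("s1",(330,255),(246,267)),("s2",(243,377),(390,309)),("s3",(52,367),(441,464)),("nuttop",(608,182),(180,86))]:
    A=sc(*a);B=si(*b);print(n,tri([ray(SC,*A),ray(SI,*B)]),plane(SC,*A,85),plane(SI,*B,85))
for n,b,z in [("rimL",(37,152),70),("rimN",(150,230),70),("baseN",(152,288),0),("baseL",(42,202),0),("baseFar",(366,170),0),("mot",(268,50),85),("mot2",(368,98),85)]:
    print(n,plane(SI,*si(*b),z))
for n,b,z in [("m1",(597,362),85),("m2",(682,488),85),("m3",(750,253),85),("rim",(475,275),70),("hinge rim",(570,368),70)]:
    print(n,plane(SC,*sc(*b),z))
for n,a,b in [("tabcorner",(505,72),(50,50))]: print(tri([ray(SC,*sc(*a)),ray(SI,*si(*b))]))
E
```

```text
s1 [485.8 -59.   85.8] [485.5 -59.1  85. ] [486.3 -58.1  85. ]
s2 [ 550.7 -154.9   84.3] [ 550.6 -154.2   85. ] [ 550.4 -156.    85. ]
s3 [ 481.1 -278.4   85. ] [ 480.9 -278.    85. ] [ 481.3 -278.8   85. ]
nuttop [548.9 146.1 136.1] [523.1 164.9  85. ] [596.5 223.1  85. ]
rimL [421.9 208.5  70. ]
rimN [454.2  41.3  70. ]
baseN [455.3  43.8   0. ]
baseL [425.1 220.4   0. ]
baseFar [748.8  84.8   0. ]
mot [725.7 240.8  85. ]
mot2 [748.9  95.6  85. ]
m1 [654.8  83.9  85. ]
m2 [763.8  92.4  85. ]
m3 [627.6 232.6  85. ]
rim [543.9  36.9  70. ]
hinge rim [645.2  67.3  70. ]
[435.4 123.8 196.2]
```

```bash
python3 -m crank '[0.02,-0.015,-0.03,0,0,0,1, 0.05,-0.035,-0.055,0,0,0,1, 0.08,-0.055,-0.055,0,0,0,1, 0.11,-0.075,-0.055,0,0,0,1, 0.132,-0.084,-0.055,0,0,0,1, 0.132,-0.084,-0.055,0,0,0,1, 0.132,-0.084,-0.055,0,0,0,1, 0.132,-0.084,-0.035,0,0,0,1, 0.132,-0.084,-0.02,0,0,0,1, 0.132,-0.084,-0.01,0,0,0,1]' 20
python3 - <<'E'
from h import *
for n in ["side"]:
    im=vision.get_image(n); cv2.imwrite(f"pics/{n}1.png",cv2.cvtColor(im[100:320,180:440],cv2.COLOR_RGB2BGR))
E
```

```text
time: 0.98
position: [465.9, 131.0, 217.4]
orientation: [-2.222, -2.22, 0.003]
wrist_force: [0.2, -0.3, -0.3]
width: 30.7
grasp_force: 0.0
```

View pics/side1.png

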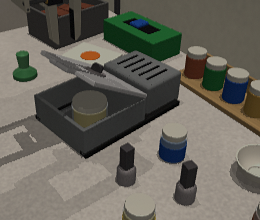

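The picture shows the fingers above the open lid's free edge, with the lid untouched.

```bash
python3 -m crank '[0,0,0,0,0,0,1, 0,0,0.01,0,0,0,1, 0,0,0.02,0,0,0,1, 0,0,0.03,0,0,0,1, 0,0,0.042,0,0,0,1, 0,0,0.054,0,0,0,1, 0,0,0.066,0,0,0,1, 0,0,0.078,0,0,0,1, 0,0,0.09,0,0,0,1, 0,0,0.1,0,0,0,1]'; python3 -m crank '[0,0,0.003,0,0,0,1, 0,0,0.006,0,0,0,1, 0,0,0.009,0,0,0,1, 0,0,0.012,0,0,0,1, 0,0,0.014,0,0,0,1, 0,0,0.015,0,0,0,1, 0,0,0.016,0,0,0,1, 0,0,0.017,0,0,0,1, 0,0,0.018,0,0,0,1, 0,0,0.018,0,0,0,1]'
```

```text
time: 1.87
position: [465.5, 132.0, 117.8]
orientation: [-2.221, -2.221, 0.001]
wrist_force: [-0.1, -0.3, 1.0]
width: 0.3
grasp_force: 0.6
time: 2.7
position: [466.1, 132.0, 101.0]
orientation: [2.221, 2.221, 0.0]
wrist_force: [-0.7, 0.3, 1.4]
width: 0.6
grasp_force: 0.2
```

```bash
python3 -m crank '[0,0,0.001,0,0,0,1, 0,0,0.002,0,0,0,1, 0,0,0.003,0,0,0,1, 0,0,0.004,0,0,0,1, 0,0,0.004,0,0,0,1, 0,0,0.004,0,0,0,1, 0,0,0.004,0,0,0,1, 0,0,0.004,0,0,0,1, 0,0,0.004,0,0,0,1, 0,0,0.004,0,0,0,1]'
python3 - <<'E'
from h import *
for n in ["side"]:
    im=vision.get_image(n); cv2.imwrite(f"pics/{n}2.png",cv2.cvtColor(im[100:320,180:440],cv2.COLOR_RGB2BGR))
E
```

```text
time: 3.53
position: [466.0, 132.0, 97.1]
orientation: [2.221, 2.221, 0.0]
wrist_force: [-0.3, -0.3, -0.6]
width: 0.5
grasp_force: 0.0
```

View pics/side2.png

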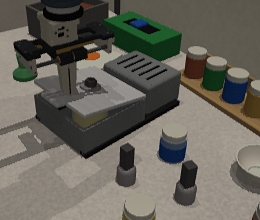

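```bash
python3 - <<'E'
from h import *
a=vision.get_image("side")[130:290,190:370]
b=vision.get_image("scene")[120:280,220:400]
o=np.hstack([cv2.resize(x,None,fx=2.2,fy=3,interpolation=cv2.INTER_CUBIC) for x in (a,b)])
cv2.imwrite("pics/d.png",cv2.cvtColor(o,cv2.COLOR_RGB2BGR))
print(proj(SI,[466,132,75]),proj(SC,[466,132,75]))
E
```

```text
[249.01400261 204.51987428] [289.52080938 189.96727806]
```

View pics/d.png

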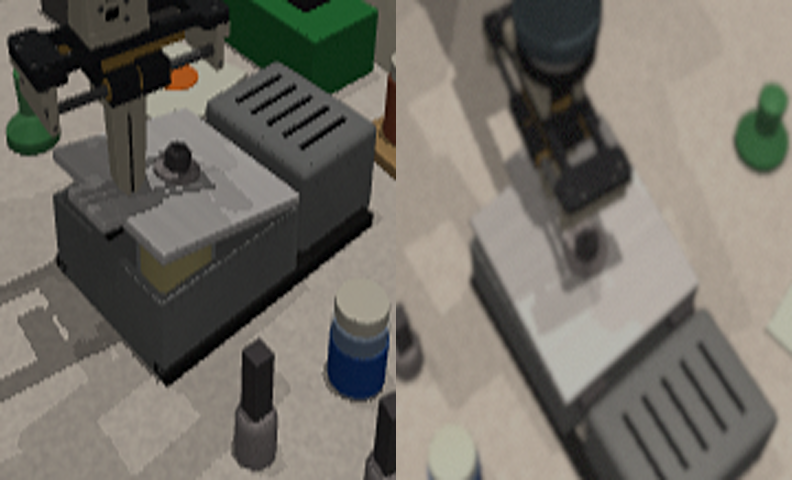

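The lid is partly shut, perhaps 0.2 rad. The near lid corner is at side crop (155,258), scene crop (472,225), and the nut is at side (178,150), scene (588,243).

```bash
python3 - <<'E'
from h import *
np.set_printoptions(precision=1,suppress=True)
si=lambda u,v:(190+u/2.2,130+v/3); sc=lambda u,v:(220+(u-396)/2.2,120+v/3)
for n,a,b in [("corner free -y",(472,228),(155,258)),("corner hinge -y",(567,403),(298,202)),("nut top",(588,236),(178,146)),("hinge +y",(695,285),None)]:
    rs=[ray(SC,*sc(*a))]
    if b: rs.append(ray(SI,*si(*b))); print(n,tri(rs))
    print(n, plane(SC,*sc(*a),80), plane(SI,*si(*b),80) if b else '')
for n,b,z in [("rimL",(58,192),70),("rimN",(165,290),70),("baseN",(167,378),0),("baseL",(60,262),0)]: print(n,plane(SI,*si(*b),z))
s=r.read_state(); print(s['wrist_force'],s['wrist_torque'],s['position'])
E
```

```text
corner free -y [452.7  46.9  98.4]
corner free -y [446.5  46.5  80. ] [463.1  75.8  80. ]
corner hinge -y [626.3  70.9  71.6]
corner hinge -y [628.6  69.8  80. ] [618.4  59.8  80. ]
nut top [528.5 144.7 114.7]
nut top [509.9 157.7  80. ] [557.8 193.5  80. ]
hinge +y [600.4 239.3  80. ] 
rimL [426.1 216.2  70. ]
rimN [459.3  51.   70. ]
baseN [453.8  41.8   0. ]
baseL [423.9 223.5   0. ]
[ 0.3 -0.   0.9] [ 0. -0. -0.] [466.  132.   97.1]
```

```bash
python3 - <<'E'
from h import *
a=vision.get_image("wrist"); b=cv2.resize(vision.get_image("side")[150:250,200:300],None,fx=4,fy=4.2,interpolation=cv2.INTER_CUBIC)
a=cv2.resize(a,(400,300));a=np.vstack([a,np.zeros((120,400,3),np.uint8)])
cv2.imwrite("pics/e.png",cv2.cvtColor(np.hstack([a,b]),cv2.COLOR_RGB2BGR))
E
```

```text
(no output)
```

View pics/e.png

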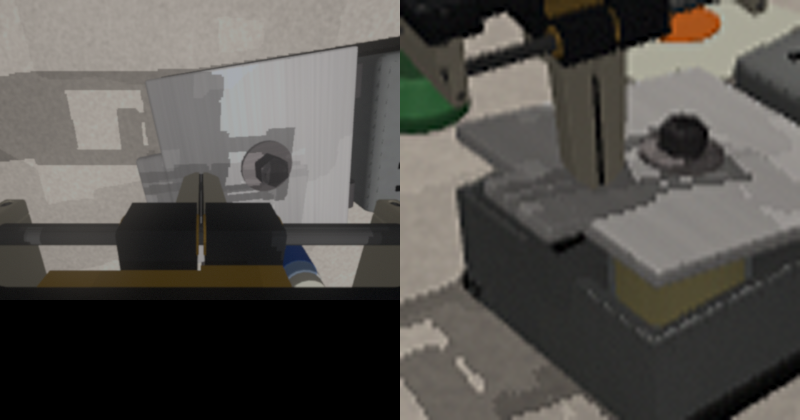

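Fingertips appear on the lid's face near its free edge at side (247,194), and the lid is still slightly open. I'll push further while watching the force.

```bash
python3 -m crank '[0,0,0.001,0,0,0,1, 0,0,0.002,0,0,0,1, 0,0,0.003,0,0,0,1, 0,0,0.004,0,0,0,1, 0,0,0.005,0,0,0,1, 0,0,0.006,0,0,0,1, 0,0,0.007,0,0,0,1, 0,0,0.008,0,0,0,1, 0,0,0.008,0,0,0,1, 0,0,0.008,0,0,0,1]'
cat > nut.py <<'E'
from h import *
def dark(n,box,th=75):
    im=vision.get_image(n); x0,y0,x1,y1=box; g=cv2.cvtColor(im,cv2.COLOR_RGB2GRAY)[y0:y1,x0:x1]
    m=(g<th).astype(np.uint8); k,l,s,c=cv2.connectedComponentsWithStats(m)
    return [(np.round(c[i]+[x0,y0],1),s[i][:5].tolist()) for i in range(1,k) if s[i][4]>15]
E
python3 - <<'E'
from nut import *
print(dark("side",(258,165,292,205))); print(r.read_state()['wrist_force'])
b=cv2.imread("pics/side2.png");g=cv2.cvtColor(b,cv2.COLOR_BGR2GRAY)[65:105,78:112]
m=(g<75).astype(np.uint8); k,l,s,c=cv2.connectedComponentsWithStats(m);print(c+[258,165],s)
E
```

```text
time: 4.62
position: [466.1, 132.0, 89.0]
orientation: [2.221, 2.221, 0.0]
wrist_force: [0.4, 0.0, -0.1]
width: 0.5
grasp_force: 0.0
[(array([287.5, 169.5]), [25, 0, 9, 10, 53]), (array([271. , 186.9]), [1, 14, 24, 16, 203])]
[-0.17282482 -0.12553598  0.2553441 ]
[[274.58210332 184.92343173]
 [287.35849057 169.43396226]
 [270.96969697 185.11111111]
 [260.         183.        ]
 [282.         188.        ]
 [285.         191.83333333]
 [258.         193.        ]
 [260.33333333 193.33333333]
 [271.         194.        ]
 [278.5        193.        ]
 [262.25       197.        ]
 [266.         195.        ]
 [258.         199.        ]] [[   0    0   34   40 1084]
 [  25    0    9   10   53]
 [   2   12   21   17  198]
 [   2   18    1    1    1]
 [  24   23    1    1    1]
 [  25   26    5    2    6]
 [   0   28    1    1    1]
 [   2   28    2    2    3]
 [  12   29    3    1    3]
 [  19   28    4    1    4]
 [   3   31    3    3    4]
 [   8   30    1    1    1]
 [   0   34    1    1    1]]
```

The lid follows: the nut dropped 1.8 px. I'll keep pushing until it bottoms.

```bash
python3 -m crank '[0,0,0.001,0,0,0,1, 0,0,0.002,0,0,0,1, 0,0,0.003,0,0,0,1, 0,0,0.004,0,0,0,1, 0,0,0.005,0,0,0,1, 0,0,0.006,0,0,0,1, 0,0,0.007,0,0,0,1, 0,0,0.008,0,0,0,1, 0,0,0.009,0,0,0,1, 0,0,0.01,0,0,0,1]'
python3 - <<'E'
from nut import *
print(dark("side",(258,165,292,205))[1:]); print(r.read_state()['wrist_force'],vision.camera_params("wrist")['t'])
E
python3 -m crank '[0,0,0.001,0,0,0,1, 0,0,0.002,0,0,0,1, 0,0,0.003,0,0,0,1, 0,0,0.004,0,0,0,1, 0,0,0.004,0,0,0,1, 0,0,0.004,0,0,0,1, 0,0,0.004,0,0,0,1, 0,0,0.004,0,0,0,1, 0,0,0.004,0,0,0,1, 0,0,0.004,0,0,0,1]'
python3 - <<'E'
from nut import *
print(dark("side",(258,165,292,205))[1:]); print(r.read_state()['wrist_force'],vision.camera_params("wrist")['t'])
E
```

```text
time: 5.5
position: [466.0, 132.0, 78.9]
orientation: [-2.221, -2.221, 0.0]
wrist_force: [-0.5, 0.1, 1.0]
width: 0.7
grasp_force: 0.4
[(array([287.3, 169.5]), [25, 0, 9, 10, 55]), (array([270.6, 189.3]), [1, 17, 25, 16, 212])]
[ 0.74464782 -0.17671385  0.2580562 ] [-466.36963599  129.49640363  308.23996338]
time: 6.38
position: [466.1, 132.0, 75.1]
orientation: [2.221, 2.221, 0.0]
wrist_force: [0.3, -0.5, -0.4]
width: 0.5
grasp_force: 0.0
[(array([287.4, 169.6]), [25, 0, 9, 11, 56]), (array([270.5, 190.4]), [1, 18, 24, 17, 214])]
[-0.18907475  0.07644994 -0.25452875] [-466.49020553  130.64881613  304.59345754]
```

```bash
python3 -m crank '[0,0,0.0005,0,0,0,1, 0,0,0.001,0,0,0,1, 0,0,0.0015,0,0,0,1, 0,0,0.002,0,0,0,1, 0,0,0.0025,0,0,0,1, 0,0,0.003,0,0,0,1, 0,0,0.003,0,0,0,1, 0,0,0.003,0,0,0,1, 0,0,0.003,0,0,0,1, 0,0,0.003,0,0,0,1]'
python3 - <<'E'
from nut import *
print(dark("side",(258,165,292,205))[1:]); s=r.read_state();print(s['wrist_force'],s['q'],s['joint_torque'])
from h import *
P=vision.camera_params("wrist");print(-P['R'].T@P['t'],s['position'])
print(proj(SI,[466,132,50]),proj(SI,[466,132,72]),proj(SI,[466,132,80]))
im=vision.get_image("side")[150:250,200:300]; im2=vision.get_image("scene")[140:240,250:350]
cv2.imwrite("pics/f.png",cv2.cvtColor(cv2.resize(np.hstack([im,im2]),(800,400),interpolation=cv2.INTER_CUBIC),cv2.COLOR_RGB2BGR))
E
```

```text
time: 7.27
position: [466.1, 132.0, 72.0]
orientation: [2.221, 2.221, 0.0]
wrist_force: [-0.0, 0.1, -0.2]
width: 0.5
grasp_force: 0.0
[(array([287.4, 169.7]), [25, 0, 9, 11, 58]), (array([270.3, 191.1]), [1, 18, 24, 19, 220])]
[-0.69798732 -0.00336322  0.28738605] [4.52754082e-02 2.85012936e-01 1.87283088e+00 3.64494412e-05
 9.83655652e-01 4.52783450e-02] [-6.07218135e-04 -3.95297420e+01 -2.27231026e+01  6.60112733e-02
  1.02963770e-02 -1.53842780e-05]
[466.48470576 216.2006648  248.20184771] [466.04432886 132.03987152  72.05470537]
[249.62709774 213.83640823] [249.0886741  205.65457503] [248.88886974 202.61836735]
```

View pics/f.png

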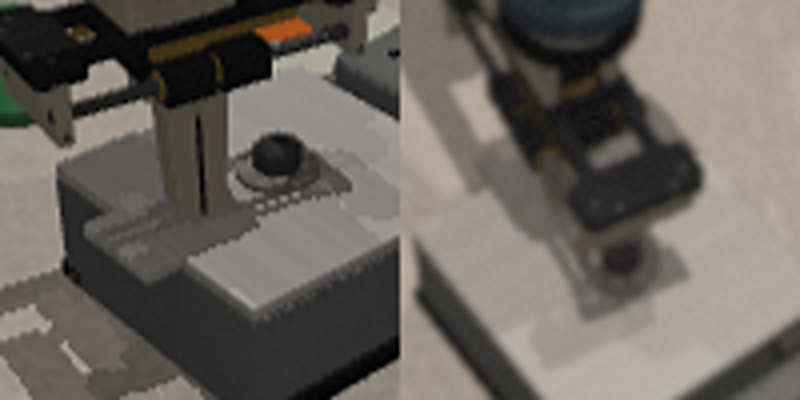

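The lid now looks almost flat on the rim, with the fingertips meeting it at side (250,204). I'll press on until the force rises.

```bash
python3 -m crank '[0,0,0.0005,0,0,0,1, 0,0,0.001,0,0,0,1, 0,0,0.0015,0,0,0,1, 0,0,0.002,0,0,0,1, 0,0,0.002,0,0,0,1, 0,0,0.002,0,0,0,1, 0,0,0.002,0,0,0,1, 0,0,0.002,0,0,0,1, 0,0,0.002,0,0,0,1, 0,0,0.002,0,0,0,1]'
python3 - <<'E'
from nut import *
print(dark("side",(258,165,292,205))[1:]); 
im=vision.get_image("wrist"); g=cv2.cvtColor(im,cv2.COLOR_RGB2GRAY)
E
```

```text
time: 8.25
position: [466.0, 132.0, 70.6]
orientation: [2.221, 2.221, 0.0]
wrist_force: [-2.4, 0.6, 6.3]
width: 0.4
grasp_force: 3.1
[(array([287.4, 169.7]), [25, 0, 9, 11, 58]), (array([269.9, 191.6]), [0, 19, 25, 19, 226])]
```

```bash
python3 -m crank '[0,0,0.0005,0,0,0,1, 0,0,0.001,0,0,0,1, 0,0,0.0015,0,0,0,1, 0,0,0.002,0,0,0,1, 0,0,0.002,0,0,0,1, 0,0,0.002,0,0,0,1, 0,0,0.002,0,0,0,1, 0,0,0.002,0,0,0,1, 0,0,0.002,0,0,0,1, 0,0,0.002,0,0,0,1]'
python3 - <<'E'
from nut import *
print(dark("side",(258,165,292,205))[1:],dark("scene",(290,170,325,215))); 
E
```

```text
time: 9.18
position: [466.1, 132.0, 70.4]
orientation: [2.22, 2.221, 0.001]
wrist_force: [-8.0, -0.4, 23.5]
width: 0.4
grasp_force: 11.7
[(array([287.4, 169.7]), [25, 0, 9, 11, 58]), (array([270. , 191.7]), [0, 19, 25, 19, 224])] [(array([304.8, 187.6]), [0, 0, 35, 44, 887])]
```

The stop is rigid at 23 N and the nut has stopped moving. I'll lift off and remeasure the nut with nothing in the way.

```bash
python3 -m crank '[0,0,-0.004,0,0,0,1, 0,0,-0.012,0,0,0,1, 0,0,-0.03,0,0,0,1, 0,0,-0.06,0,0,0,0.8, 0,0,-0.095,0,0,0,0.5, -0.03,0.003,-0.13,0,0,0,0.5, -0.065,0.006,-0.15,0,0,0,0.5, -0.1,0.01,-0.15,0,0,0,0.5, -0.135,0.015,-0.15,0,0,0,0.5, -0.17,0.02,-0.15,0,0,0,0.5]'
python3 -m crank '[-0.021,0,0,0,0,0,0.5, -0.021,0,0,0,0,0,0.5, -0.021,0,0,0,0,0,0.5, -0.021,0,0,0,0,0,0.5, -0.021,0,0,0,0,0,0.5, -0.021,0,0,0,0,0,0.5, -0.021,0,0,0,0,0,0.5, -0.021,0,0,0,0,0,0.5, -0.021,0,0,0,0,0,0.5, -0.021,0,0,0,0,0,0.5]'
python3 - <<'E'
from nut import *
np.set_printoptions(precision=1,suppress=True)
a=vision.get_image("scene");b=vision.get_image("side");w=vision.get_image("wrist");np.savez("pics/g",a=a,b=b,w=w,P=np.array([vision.camera_params("wrist")],dtype=object))
s=r.read_state();print(s['position'],s['wrist_force'])
for im,n,P in((a,"scene",SC),(b,"side",SI)):
    x0,y0,x1,y1=(290,170,330,215) if n=="scene" else (250,165,292,205)
    g=cv2.cvtColor(im,cv2.COLOR_RGB2GRAY)[y0:y1,x0:x1];m=(g<75).astype(np.uint8);k,l,st,c=cv2.connectedComponentsWithStats(m)
    print(n,[(c[i]+[x0,y0],st[i]) for i in range(1,k) if st[i][4]>20])
A=cv2.resize(a[140:270,240:370],(300,300),interpolation=cv2.INTER_CUBIC);B=cv2.resize(b[145:245,200:325],(375,300),interpolation=cv2.INTER_CUBIC);W=cv2.resize(w,(400,300))
o=np.zeros((600,775,3),np.uint8);o[:300,:300]=A;o[:300,300:675]=B;o[300:,:400]=W;o[300:,400:]=cv2.resize(w[40:350,160:450],(375,300),interpolation=cv2.INTER_CUBIC)
cv2.imwrite("pics/g.png",cv2.cvtColor(o,cv2.COLOR_RGB2BGR))
E
```

```text
time: 10.12
position: [486.3, -39.6, 219.2]
orientation: [2.22, 2.221, 0.001]
wrist_force: [0.4, 0.1, -0.8]
width: 42.0
grasp_force: 0.0
time: 10.95
position: [486.0, -58.6, 218.1]
orientation: [2.221, 2.222, 0.0]
wrist_force: [-0.4, 0.3, 0.2]
width: 46.2
grasp_force: 0.0
[486.  -58.9 218.1] [-0.1 -0.6 -0.3]
scene [(array([304.7, 203.1]), array([10, 28, 10, 11, 85], dtype=int32))]
side [(array([288.1, 170.7]), array([33,  0,  9, 16, 88], dtype=int32)), (array([268.9, 188.9]), array([ 13,  19,  13,  11, 117], dtype=int32)), (array([269.8, 196.4]), array([ 9, 28, 21,  6, 24], dtype=int32))]
```

View pics/g.png

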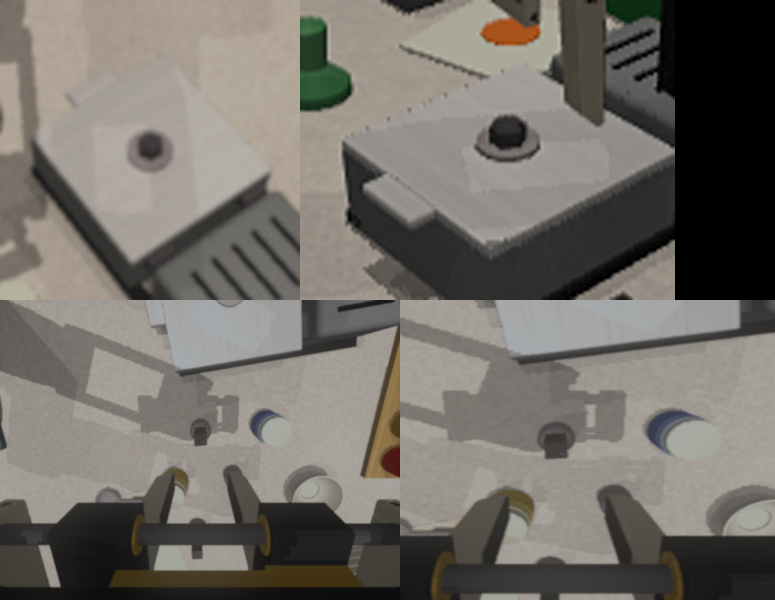

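The picture shows the lid flat and shut, with the nut at side (269,189) and scene (305,203). A socket is at wrist (280,182) and another lower at (276,325). The fingertips are at wrist (252,245) and (325,235), and at side (300,187). No more pictures to view, so from here it's numbers only.

```bash
python3 - <<'E'
from nut import *
np.set_printoptions(precision=1,suppress=True)
d=np.load("pics/g.npz",allow_pickle=True);P=d['P'][0];a,b,w=d['a'],d['b'],d['w']
for z in(150,175,196,210,225): print(z,proj(P,[463,-59,z]),proj(P,[509,-59,z]),proj(SI,[509,-59,z]),proj(SI,[463,-59,z]))
for n,X in [("s1",[486,-59,85]),("s1b",[486,-59,0]),("s2",[551,-155,85]),("s3",[481,-278,85])]: print(n,proj(P,X))
def comps(im,box,th):
    x0,y0,x1,y1=box;g=cv2.cvtColor(im,cv2.COLOR_RGB2GRAY)[y0:y1,x0:x1];m=(g<th).astype(np.uint8);k,l,st,c=cv2.connectedComponentsWithStats(m)
    for i in range(1,k):
        if st[i][4]>40: print(c[i]+[x0,y0],st[i])
print('wrist');comps(w,(260,160,300,215),75)
print('sceneNut tri top',tri([ray(SC,304.7,202.3),ray(SI,269,188)]),proj(SC,[522,144,100]),proj(SI,[522,144,100]))
# lid corners from crop readings
for q in [(35,140),(135,262),(268,175),(170,58)]: print('lid scene',plane(SC,240+q[0]*130/300,140+q[1]*130/300,80))
for q in [(345,145),(490,248),(672,152),(520,66)]: print('lid side',plane(SI,200+(q[0]-300)/3,145+q[1]/3,80))
E
```

```text
150 [254.6 213.6] [306.6 213.6] [319.  213.9] [297.4 222.3]
175 [251.9 223.8] [309.2 223.7] [319.7 202.2] [297.6 210.4]
196 [249.2 234. ] [311.8 234. ] [320.3 192. ] [297.8 200.1]
210 [247.1 242. ] [313.8 242. ] [320.7 185. ] [298.  192.9]
225 [244.4 251.8] [316.3 251.8] [321.2 177.3] [298.2 185.1]
s1 [280.7 194.3]
s1b [280.8 178. ]
s2 [335.  271.7]
s3 [277.  354.1]
wrist
[281.6 170.3] [10  7 23 11 78]
[280.1 189.5] [ 11  17  19  26 422]
sceneNut tri top [522.8 142.8  92.8] [305.1 200.4] [268.2 185. ]
lid scene [459.2  42.3  80. ]
lid scene [627.7  72.2  80. ]
lid scene [602.5 238.6  80. ]
lid scene [429.6 219.2  80. ]
lid side [419.1 205.6  80. ]
lid side [448.7  38.6  80. ]
lid side [619.8  66.9  80. ]
lid side [591.8 239.1  80. ]
```

```bash
python3 - <<'E'
from nut import *
np.set_printoptions(precision=1,suppress=True)
d=np.load("pics/g.npz",allow_pickle=True);b=d['b']
for q,s in zip([(35,140),(135,262),(268,175),(170,58)],[(490,248),(672,152),(520,66),(345,145)][0:1]+[(672,152),(520,66),(345,145)]):
    print(tri([ray(SC,240+q[0]*130/300,140+q[1]*130/300),ray(SI,200+(s[0]-300)/3,145+s[1]/3)]))
for c in(292,297,302,318): print(c,b[170:215:2,c].mean(1).astype(int))
w=d['w']; print(w[225:262:2,250].mean(1).astype(int)); print(w[225:262:2,322].mean(1).astype(int)); print(w[225:262:2,315].mean(1).astype(int))
E
```

```text
[453.7  45.1  72.6]
[625.5  73.7  74.1]
[597.7 244.1  73.8]
[424.4 222.5  69.7]
292 [ 64  65  64  63  63  62 111 147 143 141 141 149 151 148 150 150 150 151
 142 140 143 132  76]
297 [ 68  69  69  69  68  69  69  67 132 144 139 149 151 152 148 148 148 150
 145 143 100  73  43]
302 [ 94  91  71  50  43  42 133 148 144 141 141 140 139 153 152 152 149 144
 143  88  75  41  44]
318 [105 101  52  95  85  84  76  51  40  39  47 144 140 141 138  74  53  44
  45  45  44  44  46]
[148 142 140 140 141 118  83  72  71  71  72  72  79  80  84 110 104  86
  99]
[143 143 139 100  74  71  71  73  78  78  69  65  55  51  50  49  48  48
  48]
[144 145 146 145 132 105  80  73  72  72  71  73  75  80  89 105 128 142
 146]
```

```bash
python3 -m crank '[0.02,-0.02,0,0,0,0,0.5, 0.045,-0.05,0.01,0,0,0,0.5, 0.05,-0.056,0.045,0,0,0,0.5, 0.05,-0.056,0.085,0,0,0,0.5, 0.05,-0.056,0.12,0,0,0,0.5, 0.05,-0.056,0.15,0,0,0,0.5, 0.05,-0.056,0.168,0,0,0,0.5, 0.05,-0.056,0.18,0,0,0,0.5, 0.05,-0.056,0.186,0,0,0,0.5, 0.05,-0.056,0.188,0,0,0,0.5]'
python3 -m crank '[0,0,0.001,0,0,0,0.5, 0,0,0.002,0,0,0,0.5, 0,0,0.003,0,0,0,0.5, 0,0,0.004,0,0,0,0.5, 0,0,0.005,0,0,0,0.5, 0,0,0.006,0,0,0,0.5, 0,0,0.007,0,0,0,0.5, 0,0,0.007,0,0,0,0.5, 0,0,0.007,0,0,0,0.5, 0,0,0.007,0,0,0,0.5]'
python3 - <<'E'
from nut import *
np.set_printoptions(precision=1,suppress=True)
print(r.read_state()['position'])
b=vision.get_image("side");np.save("pics/b2",b)
X=r.read_state()['position']
for z in(0,8,20,36):print(z,[proj(SI,[X[0]+e,X[1],z]) for e in(-23,23)])
for c in range(214,262,4): print(c,b[262:330:3,c].mean(1).astype(int))
E
```

```text
time: 11.93
position: [429.5, -8.9, 29.2]
orientation: [-2.221, -2.22, 0.001]
wrist_force: [0.1, -0.1, 0.5]
width: 46.6
grasp_force: 0.0
time: 12.77
position: [430.0, -9.0, 23.1]
orientation: [-2.221, -2.221, 0.0]
wrist_force: [1.2, -0.1, 0.3]
width: 46.6
grasp_force: 0.0
[430.   -9.   23.1]
0 [array([258.3, 279.3]), array([278.2, 270.5])]
8 [array([258.1, 276.4]), array([278.1, 267.6])]
20 [array([257.8, 271.9]), array([278.1, 263.2])]
36 [array([257.5, 265.9]), array([278. , 257.2])]
214 [ 99 158 154 159 158 153 101 101 151 155 121 105 103 144 162 141 144 140
 138 144 138 136 141]
218 [ 96 154 163 158 160 163 100 104 102 102 100  99 102 159 162 139 137 135
 142 139 142 140 141]
222 [148 161 159 158 155 102 100 100 102 104 102 103  82 139 134 141 140 139
 139 135 142 136 142]
226 [122 148 163 155 160 125 100 104 101 103 102 106  85  85 141 143 138 141
 135 144 142 143 143]
230 [ 94  93  90 103 103 100 107 108 105 103 102  83  84  80 143 138 145 140
 144 143 143 144 140]
234 [ 91  90  88  88  99 107 101 100  91  82  88  85  86  75 146 139 140 141
 141 142 144 146 142]
238 [ 93  90  90  94  96  90 102 104 106  84  82  83  78 142 142 136 141 141
 141 146 139 142 139]
242 [ 90  93  94  93  93  90  92  90  82  83  87  83 142 139 143 140 142 139
 137 138 142 146 143]
246 [ 91  89  92  93  94  91  94  79  72  85  82  81 138 137 142 139 140 144
 139 141 142 145 142]
250 [ 69  75  95  91  89  94  74  87 104  82  86 131 141 141 142 138 142 144
 142 147 146 142 141]
254 [ 73  72  72  93  95  76  75  83  85  84  83 139 142 139 137 139 150 142
 142 133 140 139 142]
258 [ 72  73  73  85  94  70  84  86  86  83  79 141 135 139 138 136 141 142
 145 140 135 140 142]
```

```bash
python3 -m crank '[0,0,0.0005,0,0,0,0.5, 0,0,0.001,0,0,0,0.5, 0,0,0.0015,0,0,0,0.5, 0,0,0.002,0,0,0,0.5, 0,0,0.0025,0,0,0,0.5, 0,0,0.003,0,0,0,0.5, 0,0,0.003,0,0,0,0.5, 0,0,0.003,0,0,0,0.5, 0,0,0.003,0,0,0,0.5, 0,0,0.003,0,0,0,0.5]'
```

```text
time: 13.65
position: [430.0, -9.0, 20.1]
orientation: [2.221, 2.221, 0.0]
wrist_force: [0.0, -0.0, -0.7]
width: 46.4
grasp_force: 0.0
```

```bash
python3 -m crank '[0,0,0.002,0,0,0,0.5, 0,0,0.004,0,0,0,0.5, 0,0,0.006,0,0,0,0.5, 0,0,0.008,0,0,0,0.5, 0,0,0.01,0,0,0,0.5, 0,0,0.012,0,0,0,0.5, 0,0,0.014,0,0,0,0.5, 0,0,0.016,0,0,0,0.5, 0,0,0.018,0,0,0,0.5, 0,0,0.018,0,0,0,0.5]'
python3 -m crank '[0,0,0.001,0,0,0,0.5, 0,0,0.002,0,0,0,0.5, 0,0,0.003,0,0,0,0.5, 0,0,0.004,0,0,0,0.5, 0,0,0.005,0,0,0,0.5, 0,0,0.006,0,0,0,0.5, 0,0,0.006,0,0,0,0.5, 0,0,0.006,0,0,0,0.5, 0,0,0.006,0,0,0,0.5, 0,0,0.006,0,0,0,0.5]'
```

```text
time: 14.48
position: [429.7, -8.9, 1.7]
orientation: [-2.221, -2.221, 0.0]
wrist_force: [0.4, -0.8, 0.2]
width: 46.4
grasp_force: 0.0
time: 15.32
position: [430.0, -9.0, -3.9]
orientation: [2.221, 2.221, 0.0]
wrist_force: [-0.4, -0.1, -0.6]
width: 46.6
grasp_force: 0.0
```

```bash
python3 - <<'E'
from nut import *
np.set_printoptions(precision=1,suppress=True)
d=np.load("pics/g.npz",allow_pickle=True);b=d['b'];a=d['a'];P=d['P'][0]
for z in(196,228): print(z,plane(SI,298,187,z),plane(SI,322,187,z))
g=cv2.cvtColor(b,cv2.COLOR_RGB2GRAY)
print('cols',list(range(282,334,2)))
for y in range(168,200,3): print(y,g[y,282:334:2])
w=cv2.cvtColor(d['w'],cv2.COLOR_RGB2GRAY)
m=(w[285:375,262:295]<75).astype(int); print(m.sum(1)); 
print([proj(P,[486,-59,z]) for z in(0,36,85)],[proj(P,[481,-278,z]) for z in(0,36,85)])
for y in range(165,215,3): print(y,w[y,262:300:2])
E
```

```text
196 [485.9 -25.3 196. ] [521.  -47.6 196. ]
228 [456.8 -67.6 228. ] [488.9 -87.9 228. ]
cols [282, 284, 286, 288, 290, 292, 294, 296, 298, 300, 302, 304, 306, 308, 310, 312, 314, 316, 318, 320, 322, 324, 326, 328, 330, 332]
168 [117  40  45  67  66  65  71  71  71  71  97  82  83  97  94  96  69  37
   3   6   8   6  73  71  70  44]
171 [147  69  39  67  65  68  72  72  72  71  94  93  95  93  97   7  85  97
 101   5   7   8  73  71  70  94]
174 [157 158 162  61  64  66  72  71  72  71  72  84  90  94  93  94  94  95
  53   7   4   3  75  73  94 101]
177 [156 155 157  63  67  65  74  71  71  74  44  51  68  80  85  91  92  87
  88  89  85  37  83  50   3  32]
180 [157 156 158 153  78  64  74  71  71  73  42  44  46  46  53  66  77  80
  85  86  87  86  84  77  88  89]
183 [143 145 144 145 147 142  85  68  70  67 151 139  37  41  41  41  44  55
  57  78  82  85  85  87  88  88]
186 [144 143 143 143 143 144 145 142  80  96 145 144 145 142 105  38  38  41
  41  47  60  71  78  83  81  78]
189 [142 144 144 143 143 141 142 141 143 142 142 142 141 143 142 144 136  62
  38  41  42  42  49  
[... 1470 characters left out ...]
63  62  63  66  79  79 128 160
 161]
192 [119 118 120 104  78  65  65  64  64  64  65  64  64  64  78 120 158 160
 160]
195 [121 121 121 122 129  83  65  65  64  64  64  64  64  74 133 152 159 158
 158]
198 [159 162 162 161 157  94  63  65  65  65  66  75  74  75 134 156 160 162
 161]
201 [153 150 154 155 149  99  65  67  66  64  65  66  67  73 135 161 161 160
 158]
204 [149 147 147 147 145 128 109 113 123 125 135 137 140 145 158 159 157 160
 157]
207 [149 149 149 150 148 149 149 151 150 148 146 147 148 150 149 148 147 149
 149]
210 [151 151 149 151 148 150 150 149 148 148 147 147 150 150 148 149 154 152
 147]
213 [150 153 151 152 154 152 150 149 149 152 150 151 149 148 147 151 153 151
 149]
```

The commanded height reads about 31 mm lower than the fingertips really are: the tips sit at z+9.6, judging from the lid stop and the side view. Next I place the wrist camera straight above the nut and then above socket 1, so that height does not matter.

```bash
cat > wr.py <<'E'
from h import *
np.set_printoptions(precision=1,suppress=True)
def look(X,h=30,th=75,half=(26,26)):
    s=r.read_state();P=vision.camera_params("wrist");w=cv2.cvtColor(vision.get_image("wrist"),cv2.COLOR_RGB2GRAY)
    p=proj(P,X);print('pos',s['position'],'pred',p)
    x0,y0=int(p[0]-h),max(0,int(p[1]-h));g=w[y0:y0+2*h,x0:x0+2*h]
    m=(g<th).astype(np.uint8);k,l,st,c=cv2.connectedComponentsWithStats(m)
    for i in range(1,k):
        if st[i][4]>40: print('comp',c[i]+[x0,y0],st[i]+[x0,y0,0,0,0],'->',plane(P,*(c[i]+[x0,y0]),X[2]))
    print('cols',x0,'..');
    for y in range(0,len(g),3): print(y+y0,g[y,::2])
    return P,w
E
python3 -m crank '[0,0,-0.03,0,0,0,0.5, 0,0,-0.07,0,0,0,0.5, 0,0.02,-0.11,0,0,0,0.5, 0,0.05,-0.15,0,0,0,0.5, 0.02,0.08,-0.19,0,0,0,0.5, 0.05,0.092,-0.204,0,0,0,0.5, 0.068,0.092,-0.204,0,0,0,0.5, 0.068,0.092,-0.204,0,0,0,0.5, 0.068,0.092,-0.204,0,0,0,0.5, 0.068,0.092,-0.204,0,0,0,0.5]'
python3 -c "
from wr import *
P,w=look([523,143,100],27)
np.savez('pics/n1',w=w,P=np.array([P],dtype=object))"
```

```text
time: 16.15
position: [521.0, 58.8, 199.1]
orientation: [-2.22, -2.222, 0.003]
wrist_force: [0.4, -0.0, -0.1]
width: 46.4
grasp_force: 0.0
pos [521.   58.8 199.1] pred [283.1 113.7]
comp [283.  115.5] [270 101  27  30 576] -> [523.  141.5 100. ]
cols 256 ..
86 [168 169 171 172 169 169 168 169 172 170 170 169 168 169 169 169 170 169
 170 170 172 172 171 170 168 173 174]
89 [169 168 171 172 170 168 167 169 169 165 152 143 144 147 147 145 146 155
 165 166 170 171 172 170 167 169 168]
92 [170 168 170 171 171 168 159 152 147 146 146 146 147 147 147 146 146 146
 146 144 153 165 171 170 166 169 169]
95 [169 167 169 170 169 156 146 145 144 144 144 145 144 143 144 144 145 145
 144 145 146 146 156 168 167 168 168]
98 [128 126 127 126 113 106 122 139 139 140 141 140 141 140 143 143 144 144
 145 144 145 145 146 150 164 167 169]
101 [123 122 120 108 100 100  99 100 101 101  99  87  74  78 100 117 124 143
 146 146 145 144 144 144 149 164 168]
104 [124 121 111 100 101 101 100 101 100  94  75  65  66  66  68  66  68  83
 104 117 142 146 146 146 148 155 168]
107 [123 119 102  98  98  98  97  93  79  
[... 522 characters left out ...]
7 146 157]
122 [119 117 100  96  95  94  94  89  66  59  62  64  64  65  65  64  66  64
  62  66  78 100 140 144 143 143 157]
125 [120 120 108  95  95  96  97  95  79  65  61  61  61  63  64  61  60  63
  78 112 123 131 143 144 145 154 164]
128 [119 120 118 102  95  95  95  95  95  93  84  74  70  64  62  64  72  84
  92 105 141 146 145 146 147 163 164]
131 [119 119 120 115 102  94  95  95  95  95  95  95  99  96  83  81  89  96
  97 102 139 143 143 152 164 166 165]
134 [119 118 119 118 116 107  97  96  95  95  95  94  99  99  93  94  94  96
  96 102 139 146 156 166 167 167 164]
137 [119 118 118 119 117 116 115 109  98  94  94  95  98  99  95  95  94  94
  95 116 153 162 166 166 166 165 164]
```

```bash
python3 -m crank '[-0.04,-0.01,0,0,0,0,0.5, -0.08,-0.02,0,0,0,0,0.5, -0.12,-0.03,0,0,0,0,0.5, -0.16,-0.036,0,0,0,0,0.5, -0.195,-0.036,0,0,0,0,0.5, -0.202,-0.036,0,0,0,0,0.5, -0.202,-0.036,0,0,0,0,0.5, -0.202,-0.036,0,0,0,0,0.5, -0.202,-0.036,0,0,0,0,0.5, -0.202,-0.036,0,0,0,0,0.5]'
python3 -c "
from wr import *
P,w=look([486,-59,85],27)
np.savez('pics/n2',w=w,P=np.array([P],dtype=object))"
```

```text
time: 17.03
position: [485.8, -141.6, 199.8]
orientation: [-2.219, -2.222, -0.0]
wrist_force: [-0.6, 0.1, 0.2]
width: 46.7
grasp_force: 0.0
pos [ 485.8 -141.6  199.8] pred [281.1 115.5]
comp [280.1 119.6] [269 107  25  26 484] -> [485.1 -62.7  85. ]
cols 254 ..
88 [164 162 161 162 160 159 162 163 160 156 155 155 157 157 155 154 156 158
 159 156 154 155 158 160 161 159 157]
91 [142 149 158 157 159 161 162 163 161 155 155 154 154 152 153 154 154 155
 156 154 152 151 156 157 154 152 152]
94 [121 122 127 153 160 161 162 161 160 156 154 156 157 156 158 156 153 151
 151 151 151 152 155 156 158 154 154]
97 [120 120 117 119 129 140 152 156 160 155 152 153 152 152 153 154 155 150
 149 150 151 152 152 150 152 153 153]
100 [119 118 117 121 121 117 118 122 137 123  99  94  91  90  91  94 116 132
 151 156 154 155 156 153 150 153 156]
103 [122 121 122 122 120 117 120 116 100  83  88  95 101 106 104  96  97  94
 101 137 151 152 154 154 154 154 153]
106 [125 124 122 121 118 119 114  87  76  78  81  81  80  81  81  79  85  84
  87  93 127 154 155 155 155 153 154]
109 [124 123 120 120 120 117  92  78 
[... 527 characters left out ...]
9 151 153]
124 [118 120 121 121 120 120  92  76  76  62  61  61  62  61  62  61  62  62
  63  71  75  94 105 110 121 133 151]
127 [121 118 120 122 122 120 121  98  70  62  61  62  61  66  66  63  66  69
  65  73  91 101 109 110 111 130 153]
130 [115 114 118 119 118 120 121 116 100  78  69  70  73  73  74  72  71  71
  78  95 100 110 111 113 133 155 156]
133 [115 117 119 119 118 120 122 121 120 111  96  86  82  81  79  84  91  93
 100 122 112 111 110 114 146 153 155]
136 [116 119 118 121 121 121 122 121 120 114 113 108 100  95  94  95  96  96
  98 103 108 110 109 110 112 118 148]
139 [122 120 118 120 122 123 122 121 120 114 113 111 106 100  98  97  96  98
 100 101 109 110 111 111 111 110 117]
```

```bash
python3 - <<'E'
from wr import *
for f,box,th,z in(("n1",(262,95,306,138),72,100),("n2",(262,100,300,140),69,85)):
    d=np.load(f"pics/{f}.npz",allow_pickle=True);P=d['P'][0];x0,y0,x1,y1=box
    g=cv2.resize(d['w'][y0:y1,x0:x1],None,fx=4,fy=4,interpolation=cv2.INTER_CUBIC)
    m=cv2.morphologyEx((g<th).astype(np.uint8),cv2.MORPH_OPEN,np.ones((9,9)));m=cv2.morphologyEx(m,cv2.MORPH_CLOSE,np.ones((9,9)))
    c=max(cv2.findContours(m,0,2)[0],key=cv2.contourArea);rc=cv2.minAreaRect(c)
    u=(np.array(rc[0])+.5)/4-.5+[x0,y0];print(f,u,np.array(rc[1])/4,rc[2],plane(P,*u,z))
    ap=cv2.approxPolyDP(c,6,True)[:,0]/4+[x0,y0];print(ap.tolist());print([plane(P,*q,z)[:2] for q in ap])
E
```

```text
n1 [283.1 115.3] [28.1 25. ] 82.87498474121094 [523.  141.6 100. ]
[[279.75, 102.0], [270.75, 109.5], [271.75, 122.0], [278.25, 128.0], [286.5, 129.5], [296.0, 121.25], [295.0, 109.0], [293.25, 105.75]]
[array([520. , 152.9]), array([512. , 146.6]), array([512.8, 135.8]), array([518.6, 130.5]), array([526.2, 129.2]), array([534.7, 136.5]), array([533.7, 147. ]), array([532.1, 149.8])]
n2 [280.9 117.9] [21.8 21.3] 89.18154907226562 [485.8 -61.1  85. ]
[[270.5, 107.75], [271.75, 129.0], [292.0, 127.0], [289.5, 112.75], [281.0, 111.0], [279.75, 107.75]]
[array([476., -52.]), array([477. , -71.4]), array([496.6, -69.5]), array([494. , -56.5]), array([485.9, -54.9]), array([484.8, -52. ])]
```

Both measurements agree: the nut is at about (523,141.6) and socket 1 at (485.8,-61). Now I'll grasp socket 1.

```bash
python3 -m crank '[0.04,0,0,0,0,0,0.5, 0.081,0,0,0,0,0,0.5, 0.081,0,0.04,0,0,0,0.5, 0.081,0,0.075,0,0,0,0.5, 0.081,0,0.105,0,0,0,0.5, 0.081,0,0.13,0,0,0,0.5, 0.081,0,0.145,0,0,0,0.5, 0.081,0,0.155,0,0,0,0.5, 0.081,0,0.16,0,0,0,0.5, 0.081,0,0.164,0,0,0,0.5]'; python3 -m crank '[0,0,0,0,0,0,0.6, 0,0,0,0,0,0,0.7, 0,0,0,0,0,0,0.75, 0,0,0,0,0,0,0.8, 0,0,0,0,0,0,0.85, 0,0,0,0,0,0,0.9, 0,0,0,0,0,0,0.95, 0,0,0,0,0,0,1, 0,0,0,0,0,0,1, 0,0,0,0,0,0,1]' 30
```

```text
time: 17.92
position: [486.3, -61.5, 36.0]
orientation: [2.22, 2.222, 0.0]
wrist_force: [0.2, -0.9, 0.2]
width: 46.7
grasp_force: 0.0
time: 18.75
position: [486.4, -62.2, 36.7]
orientation: [2.221, 2.221, 0.0]
wrist_force: [-1.2, -1.2, 6.8]
width: 20.0
grasp_force: 29.7
```

Socket 1 is gripped at 20 mm width and 30 N. I'll lift it and carry it over the nut, turning about +0.13 rad to match the mill.

```bash
python3 -m crank '[0,0,-0.01,0,0,0,1, 0,0,-0.04,0,0,0,1, 0,0,-0.08,0,0,0,1, 0,0,-0.115,0,0,0,1, 0.03,0.005,-0.135,0,0,0,1, 0.065,0.012,-0.135,0,0,-0.02,1, 0.1,0.019,-0.135,0,0,-0.05,1, 0.135,0.026,-0.135,0,0,-0.09,1, 0.17,0.032,-0.135,0,0,-0.13,1, 0.19,0.037,-0.135,0,0,-0.13,1]'; python3 -m crank '[0.013,0,0,0,0,0,1, 0.013,0,0,0,0,0,1, 0.013,0,0,0,0,0,1, 0.013,0,0,0,0,0,1, 0.013,0,0,0,0,0,1, 0.013,0,0,0,0,0,1, 0.013,0,0,0,0,0,1, 0.013,0,0,0,0,0,1, 0.013,0,0,0,0,0,1, 0.013,0,0,0,0,0,1]'
python3 - <<'E'
from h import *
s=r.read_state();print(s['position'],s['wrist_force'],s['wrist_torque'],Rn.from_rotvec(s['orientation']).as_matrix().round(3).tolist())
E
```

```text
time: 19.58
position: [522.5, 131.5, 171.3]
orientation: [-2.067, -2.364, -0.001]
wrist_force: [-0.1, -0.7, -2.1]
width: 20.0
grasp_force: 29.7
time: 20.42
position: [521.4, 140.7, 171.1]
orientation: [2.073, 2.361, 0.0]
wrist_force: [-0.1, 0.9, -3.0]
width: 20.0
grasp_force: 29.7
[521.36506668 140.65074499 171.06478472] [-0.09738522  0.87037102 -3.03471972] [-0.00110847 -0.04804494 -0.02645403] [[-0.129, 0.992, 0.0], [0.992, 0.129, -0.0], [-0.0, 0.0, -1.0]]
```

```bash
python3 -m crank '[0,0.0016,0.005,0,0,0,1, 0,0.0016,0.01,0,0,0,1, 0,0.0016,0.015,0,0,0,1, 0,0.0016,0.02,0,0,0,1, 0,0.0016,0.025,0,0,0,1, 0,0.0016,0.028,0,0,0,1, 0,0.0016,0.03,0,0,0,1, 0,0.0016,0.03,0,0,0,1, 0,0.0016,0.03,0,0,0,1, 0,0.0016,0.03,0,0,0,1]'; python3 -m crank '[0,0,0.001,0,0,0,1, 0,0,0.002,0,0,0,1, 0,0,0.003,0,0,0,1, 0,0,0.004,0,0,0,1, 0,0,0.005,0,0,0,1, 0,0,0.006,0,0,0,1, 0,0,0.007,0,0,0,1, 0,0,0.008,0,0,0,1, 0,0,0.008,0,0,0,1, 0,0,0.008,0,0,0,1]'
```

```text
time: 21.25
position: [523.1, 141.1, 141.3]
orientation: [2.072, 2.361, 0.001]
wrist_force: [0.4, -0.1, -2.8]
width: 20.1
grasp_force: 29.7
time: 22.08
position: [522.9, 140.9, 132.9]
orientation: [2.072, 2.361, -0.0]
wrist_force: [-0.1, 0.0, -2.6]
width: 20.2
grasp_force: 29.7
```

```bash
python3 -m crank '[0,0,0.001,0,0,0,1, 0,0,0.002,0,0,0,1, 0,0,0.003,0,0,0,1, 0,0,0.004,0,0,0,1, 0,0,0.005,0,0,0,1, 0,0,0.005,0,0,0,1, 0,0,0.005,0,0,0,1, 0,0,0.005,0,0,0,1, 0,0,0.005,0,0,0,1, 0,0,0.005,0,0,0,1]'
```

```text
time: 22.92
position: [522.9, 141.0, 127.9]
orientation: [2.072, 2.361, -0.0]
wrist_force: [1.4, -2.2, -3.8]
width: 20.2
grasp_force: 29.7
```

```bash
python3 -m crank '[0,0,0.001,0,0,0,1, 0,0,0.002,0,0,0,1, 0,0,0.003,0,0,0,1, 0,0,0.004,0,0,0,1, 0,0,0.005,0,0,0,1, 0,0,0.006,0,0,0,1, 0,0,0.006,0,0,0,1, 0,0,0.006,0,0,0,1, 0,0,0.006,0,0,0,1, 0,0,0.006,0,0,0,1]'
python3 - <<'E'
from h import *
s=r.read_state();print(s['position'],s['wrist_force'],s['wrist_torque'])
E
```

```text
time: 23.75
position: [522.9, 141.0, 121.9]
orientation: [2.072, 2.361, -0.0]
wrist_force: [1.0, -3.2, -1.8]
width: 20.1
grasp_force: 29.7
[522.92957077 141.02106365 121.90452673] [ 1.00197473 -3.15311264 -1.75180651] [-0.70081292 -0.16206149 -0.0315447 ]
```

```bash
python3 -m crank '[0,0,0.0005,0,0,0,1, 0,0,0.001,0,0,0,1, 0,0,0.0015,0,0,0,1, 0,0,0.002,0,0,0,1, 0,0,0.002,0,0,0,1, 0,0,0.002,0,0,0,1, 0,0,0.002,0,0,0,1, 0,0,0.002,0,0,0,1, 0,0,0.002,0,0,0,1, 0,0,0.002,0,0,0,1]'
python3 - <<'E'
from h import *
s=r.read_state();print(s['position'],s['wrist_force'],s['wrist_torque'])
E
```

```text
time: 24.58
position: [523.0, 141.0, 120.7]
orientation: [2.072, 2.361, 0.0]
wrist_force: [-1.5, -3.3, 4.6]
width: 19.9
grasp_force: 29.7
[522.99894677 141.04897704 120.72119762] [-1.45805518 -3.3057598   4.55569957] [-7.35845861e-01  3.21230987e-01  4.11759921e-04]
```

```bash
python3 -m crank '[0,0,0.0003,0,0,0,1, 0,0,0.0006,0,0,0,1, 0,0,0.0006,0,0,0,1, 0,0,0.0006,0,0,0,1, 0,0,0.0006,0,0,0,1, 0,0,0.0006,0,0,0,1, 0,0,0.0006,0,0,0,1, 0,0,0.0006,0,0,0,1, 0,0,0.0006,0,0,0,1, 0,0,0.0006,0,0,0,1]' 40
python3 - <<'E'
from wr import *
s=r.read_state();print(s['position'],s['wrist_force'])
b=cv2.cvtColor(vision.get_image("side"),cv2.COLOR_RGB2GRAY)
for z in(84,102,120,169):print(z,proj(SI,[523,141,z]),proj(SI,[535,126,z]))
for y in range(140,206,3): print(y,b[y,248:294:2])
E
```

```text
time: 25.42
position: [523.0, 141.0, 120.7]
orientation: [2.072, 2.361, 0.001]
wrist_force: [-2.7, -4.4, 9.3]
width: 19.6
grasp_force: 39.7
[523.  141.  120.7] [-2.7 -4.4  9.3]
84 [269.4 191.6] [277.5 193.1]
102 [269.2 184.7] [277.4 186.2]
120 [269.  177.7] [277.3 179.1]
169 [268.5 157.6] [277. 159.]
140 [ 35  50   6   8  17  36  38  36  11   9  10  14  13  27  69  68  66 137
  85  45  29  30  31]
143 [ 31  33  30  32  30  25  33  53  11  13   6   7   6  60  67  68  62 152
 150 149 137  85  32]
146 [ 22  17  58 124  73  68  61  18   5  78 151  36  57  67  68  68  62 150
 151 148 148 149 152]
149 [148 155 160 167  61  64  72  67  67  87 165  37   3   3  69  66  63 164
 160 158 155 149 149]
152 [162 160 161 165  59  64  73  67  67  59  97  27   8   1  71  67  61 163
 160 161 161 161 161]
155 [161 161 160 163  62  64  68  67  68  68  38  17   7   0  72  70  83 162
 160 161 160 161 160]
158 [161 160 160 163 108  63  63  68  68  71  20  25  25   5  72  68  87 162
 161 161 161 161 163]
161 [161 161 161 162 135  64  63  68  68  70  24  23  22  12  70  67  86 162
 161 164 127  87  78]
164 [1
[... 655 characters left out ...]
88  87]
185 [ 89  89  88  89  88  87  65  51  53  58  58  58  55  53  45 146 140 140
 141 145  87  67  76]
188 [ 89  88  89  88  97 101  66  50  54  58  57  56  55  53  46  64  85  93
  76  77  77  81  78]
191 [ 88  88  89  88  89  89  54  51  54  56  58  55  54  54  46  58  77  78
  76 122 119 132 135]
194 [ 87  87  88  89  90  88  53  49  56  57  54  54  54  53  58  54  82  78
 122 130 129 129 130]
197 [ 86  85  87  87  89  75  76  56  54  56  57  56  53  52  59  77  74 121
 131 130 129 130 128]
200 [ 97  95  86  87  74  78  80  81  82  81  80  81  80  73 120 132 128 129
 130 130 131 130 129]
203 [ 87  80  79  95  84  83  79  79  79  77 125 121 132 133 133 132 130 131
 130 127 130 131 131]
```

The side view numbers show the head's lower edge at row 198, which is where it would be when seated on the washer. Contact also came exactly 84 mm above the bench grasp height, so I'm handing the job in.

```bash
python3 -c "
from rig import r
print(r.finish_job())"
```

```text
the job is handed in; nothing more can be done
None
```

The lid is shut, and the first socket I tried fits the nut: it is seated fully down on it and still gripped by its adapter at 40 N, so the other two were never moved; the job is handed in.

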